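# Record a set slope with the pendulum angle gauge

## Robot

A 7-joint arm with a two-finger parallel gripper is mounted at the origin on a cart in front of the work surface, level with it; the furniture and walls round the work are solid. World frame = base frame: x ahead of the robot, y to its left, z up, the work surface at z = 0. Lengths are in m, angles in rad, forces in N, time in s.
With the tool pointing down it reaches from about 0.425 to 1.025 m from the base axis. Payload 3.6 kg.
Tool frame: the origin (TCP) lies midway between the tips of the shut fingers; the grasp point (between the pads) lies 19 mm behind it; z points along the fingers, y is the direction in which the jaws open and shut (so a half turn about z gives the same grasp; the last joint's range is limited). The gripper opens to 85 mm and grips with 20 to 120 N. Pads are 22 mm wide; open, the fingers measure 114 mm over their backs; the gripper's body (76 mm by 85 mm) begins 54 mm behind the grasp point. The pads swing forward as they close: fully open they stand 13 mm farther back than shut.
Start: joints at [-1.232, 0.591, 0.048, 1.609, -0.033, 0.943, -0.034], TCP at [0.303, 0.658, 0.231] pointing down, gripper open.
Joint ranges: [-2.69, 2.69], [-0.47, 2.24], [-1.27, 1.36], [0.19, 2.51], [-1.53, 4.68], [0.08, 2.07], [-3.09, 3.09]. Speed limits (rad/s): [2.57, 2.57, 3.14, 3.14, 3.14, 3.14, 3.14].

## Interface

Orientations are given as a unit quaternion [x, y, z, w].
In Python, from bench import robot, planner, telemetry, cams, sign_off gives the robot as it stands. The module is installed in compiled form; this text tells all that it offers. Calls block until the motion is done:
- robot.move_ptp(position, orientation): joint-space move of the TCP to a pose.
- robot.servo_line(position, orientation=None, rate=0.15, until_force=None): straight line of the TCP; orientation=None keeps the orientation; rate is the mean speed in m/s. With until_force (N) it stops when the force on the tool has changed by that much, and returns True; else False.
- robot.goto_joints(angles): joint-space move.
- robot.gripper_to(opening): finger opening in m; the grip force is fixed at half the most; returns when the fingers have stopped.
- robot.hold(seconds).
- planner.solve_ik(position, orientation): joint angles nearest the present ones, or None.
- telemetry.get_state(): the state.
- cams.get_image(name): name is "scene" or "top"; returns the picture (400x640x3 uint8, red, green, blue); there is no depth.
- cams.calibration(name): a dict with "vertical_fov" (degrees; the focal length in pixels is half the picture's height over the tangent of half this angle, whatever the lens; pixels are square), "cx", "cy" (the principal point, pixels), "k1" (the pictures are not rectified: a ray, as slopes to the right and down, at radius r is drawn at 1 + k1 r^2 times it, then the intrinsics apply), "rvec" (rotation vector, rad) and "tvec" (3), from world to camera coordinates, as OpenCV has them. Camera axes: x right, y down, z forward; pixel columns grow to the right and rows downward; lengths in m; the calibration is good to about 2 mm. A picture is of the moment at which its call begins. calibration takes no time and is no camera call.
A pose or a line that the arm cannot do raises robot.PlanningError and nothing moves.
- sign_off(): hands the job in, once; it reports no verdict.
The state is a dict: "time": time; "joint_pos": joint angles; "joint_velocities": joint speeds; "joint_efforts": joint torques, N m; "tool_pos": TCP position; "tcp_rot": TCP orientation; "wrist_force": force on the tool from outside, world axes, zero at the start; "wrist_torque": the same for the moment, N m; "gripper_width": finger opening in m.
Only numpy, scipy, OpenCV 4.12 (cv2) and the standard library are available. Lean on these libraries where they do the work, as an engineer would, in place of code of your own. Each camera call takes 0.05 s, during which the arm holds its last target.

## Task

Start the recorder by pressing its three keys fully down one at a time, from the smallest key to the largest. Then pick up the angle gauge by its grip, set the middle of its foot gently on the round rib of the stud block, foot square across the rib and dial towards the robot, and rock it to the left or right until the swinging pointer settles in line with the index tab on the dial. Finish while still holding the gauge there, pressed lightly on the rib, and do not disturb the dish, marker or timer.

Things in the scene. Friction and masses are not known exactly. Their poses are not given: they have to be found in the camera images.
- key_small (a joint): smallest white key of the recorder (14 mm across); 0 up, 0.006 m fully pressed; spring, about 5 N when fully down
- key_middle (a joint): middle-sized white key (22 mm across); values as for key_small
- key_large (a joint): largest white key (32 mm across); values as for key_small
- key_small_top (a point): centre of the top face of the small key; pressed straight down. The three keys stand in a row, 60 mm apart, in collars on the recorder, a low grey box 200 x 90 x 31 mm lying flat; which key is where in the row varies
- key_middle_top (a point): centre of the top face of the middle key
- key_large_top (a point): centre of the top face of the large key
- gauge: loose angle gauge, 0.38 kg in all: flat steel foot 42 (x) x 130 (y) x 10 mm, on it an upright grey dial housing 100 mm wide (y), 16 mm thick, to 101 mm height, white dial on the -x side, and on top a black grip. Origin: centre of the foot's underside; x points away from the dial (dial faces -x, towards the robot), y along the foot to the left as the robot sees it, z up. It stands on the worktop at the start
- gauge_grip (a point): middle of the grip, 132 mm above the foot's underside: an upright flat block 40 mm along the gauge's x, 16 mm thick along its y, from 104 to 156 mm height; take it from above across the 16 mm
- foot_front (a point): middle of the front (dial side) lower edge of the gauge's foot, 21 mm in front of the gauge's origin
- gauge_pointer (a joint): angle (rad) of the black pendulum pointer in the gauge; it swings freely on a pivot 90 mm above the foot's underside, on the dial side, and hangs plumb, so it needs about a second to settle. 0: along the gauge's -z; positive: tip towards the gauge's +y. When the gauge leans by an angle about its +x axis the settled pointer reads minus that angle
- gauge_index (a joint): angle (rad) of the small dark steel index tab (9 mm wide, 12 mm long, outside the pointer's tip) on the dial's scale, same pivot, zero and sign as gauge_pointer; the mark to meet. It stays where it is set, -0.32 to 0.32
- pointer_tip (a point): tip of the pointer, 59 mm from the pivot
- index_tip (a point): inner point of the index tab, 59 mm from the pivot; coincides with pointer_tip when the pointer is on the mark
- stud: fixed aluminium stud block 60 (x) x 124 (y) mm with a rib 20 mm wide across its middle, running along its x, 56 mm long; the rib's top is half round (radius 10 mm, axis 50 mm above the worktop), highest at 60 mm. The step on its +y side is 10 mm high, that on the -y side 22 mm. Origin: centre of the underside; x points away from the robot
- rib_top (a point): middle of the rib's top line, 60 mm above the worktop
- petri_dish: bystander: round dish, 92 mm across, 15 mm high; origin at underside centre
- marker: bystander: marker pen lying, 134 mm long, 12 mm thick; origin at underside centre
- timer: bystander: flat timer 64 x 66 x 19 mm; origin at underside centre

How it is judged:
By the outcome, as a careful person would: the job done as asked, in the order asked, and still so for the second after the job is handed in, while the arm keeps its last pose, push and grip.
It also fails if it takes over 64 s, if anything falls off the work surface, if the arm or the gripper's body presses on something with over 40 N, if the wrist force passes 120 N, or if a joint passes its speed limit or range.

## Working session

There is one attempt and no reset: what is moved stays moved. The work goes in short steps, each a Python script; the robot and the scene stay as the last script left them, time stands still between calls to the robot, and variables do not carry over. Pictures are saved under pics/ and viewed, and the job is handed in when it is done.

```bash
mkdir -p pics; cat > h.py <<'E'
import numpy as np, cv2
from bench import robot, planner, telemetry, cams, sign_off
def cal(n):
    c=cams.calibration(n); f=200/np.tan(np.radians(c["vertical_fov"])/2)
    R=cv2.Rodrigues(np.array(c["rvec"],float))[0]; t=np.array(c["tvec"],float).ravel()
    return c,f,R,t
def ray(n,u,v):
    c,f,R,t=cal(n)
    K=np.array([[f,0,c["cx"]],[0,f,c["cy"]],[0,0,1.]])
    xd=np.array([(u-c["cx"])/f,(v-c["cy"])/f]); x=xd.copy()
    for _ in range(50): x=xd/(1+c["k1"]*(x@x))
    d=R.T@np.array([x[0],x[1],1.]); return -R.T@t,d/np.linalg.norm(d)
def onz(n,u,v,z):
    o,d=ray(n,u,v); return o+d*(z-o[2])/d[2]
def onplane(n,u,v,p,nrm):
    o,d=ray(n,u,v); return o+d*(((np.array(p)-o)@nrm)/(d@nrm))
def proj(n,P):
    c,f,R,t=cal(n); X=R@np.array(P,float)+t; x=X[:2]/X[2]; x=x*(1+c["k1"]*(x@x)); return np.array([f*x[0]+c["cx"],f*x[1]+c["cy"]])
def tri(pairs):
    A=np.zeros((3,3));b=np.zeros(3)
    for n,u,v in pairs:
        o,d=ray(n,u,v);M=np.eye(3)-np.outer(d,d);A+=M;b+=M@o
    return np.linalg.solve(A,b)
def snap(n,fn,crop=None,s=1):
    im=cams.get_image(n); np.save('pics/'+fn+'.npy',im)
    o=im if crop is None else im[crop[1]:crop[3],crop[0]:crop[2]]
    o=cv2.resize(o,None,fx=s,fy=s,interpolation=cv2.INTER_CUBIC)
    cv2.imwrite('pics/'+fn+'.png',o[:,:,::-1]); return im
E
python3 - <<'E'
from h import *
for n in("scene","top"):
    snap(n,n+"0"); c,f,R,t=cal(n); print(n,c,f,-R.T@t,R)
s=telemetry.get_state(); print(s)
E
```

```text
scene {'vertical_fov': 49.488036265844556, 'cx': 324.5841903751071, 'cy': 210.493982180931, 'k1': 0.023095708961426095, 'rvec': array([ 1.00864471, -2.19457415,  1.24943601]), 'tvec': array([0.36115191, 0.30429271, 0.78088333])} 433.95269421738345 [-0.16147485  0.60829504  0.66083777] [[-0.64907547 -0.76070836 -0.00488191]
 [-0.38408165  0.33324416 -0.86106307]
 [ 0.65664474 -0.55701987 -0.50847473]]
top {'vertical_fov': 44.97038175572731, 'cx': 326.8666246620311, 'cy': 202.13109058368426, 'k1': -0.114267502400284, 'rvec': array([ 2.03885218, -2.18011556,  0.22514914]), 'tvec': array([0.04415055, 0.56167764, 1.34922072])} 483.1959187813989 [0.26832557 0.01831405 1.43718251] [[-0.06629492 -0.9977842  -0.00562799]
 [-0.97557487  0.06600107 -0.20951737]
 [ 0.20942458 -0.00839941 -0.97778873]]
{'time': 0.1, 'joint_pos': array([-1.23254144,  0.59203987,  0.04830887,  1.60971122, -0.03328473,
        0.94270118, -0.03369323]), 'joint_velocities': array([-1.22342941e-04, -2.89169288e-03, -2.83143401e-04, -4.21695562e-03,
        1.45887047e-04, -6.52694741e-05, -5.34511450e-04]), 'joint_efforts': array([ 4.84423625e-03, -5.49996150e+01,  1.55312229e+00, -1.98823982e+01,
        9.67749656e-03,  3.82974351e-03, -1.35836549e-05]), 'tool_pos': array([0.30306883, 0.65778334, 0.23023992]), 'tcp_rot': array([ 2.14159642e-01,  9.76798133e-01, -1.01566340e-03, -1.55814140e-04]), 'wrist_force': array([ 0.19654416, -0.06961518,  0.49348518]), 'wrist_torque': array([ 0.04444154, -0.02164106, -0.04713604]), 'gripper_width': 0.08534233539423684}
```

View pics/scene0.png

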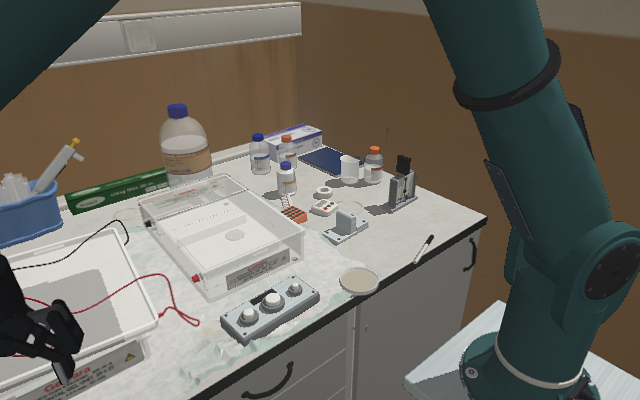

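View pics/top0.png

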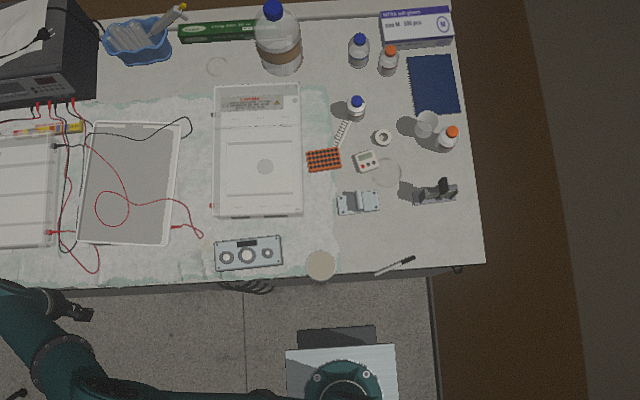

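The recorder is at about (248,252) in the top view with its keys at 226, 247 and 264. The stud block is near (357,202), the gauge near (435,192), the dish at (320,264) and the marker at (395,265). I'll zoom in next.

```bash
python3 - <<'E'
import numpy as np,cv2
t=np.load('pics/top0.npy');s=np.load('pics/scene0.npy')
def cr(im,b,k): return cv2.resize(im[b[1]:b[3],b[0]:b[2]],None,fx=k,fy=k,interpolation=cv2.INTER_CUBIC)
cv2.imwrite('pics/z1.png',cr(t,(205,225,345,285),5)[:,:,::-1])
cv2.imwrite('pics/z2.png',cr(t,(325,140,465,220),5)[:,:,::-1])
cv2.imwrite('pics/z3.png',cr(s,(300,145,430,255),5)[:,:,::-1])
cv2.imwrite('pics/z4.png',cr(s,(210,265,330,350),6)[:,:,::-1])
E
```

```text
(no output)
```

View pics/z1.png

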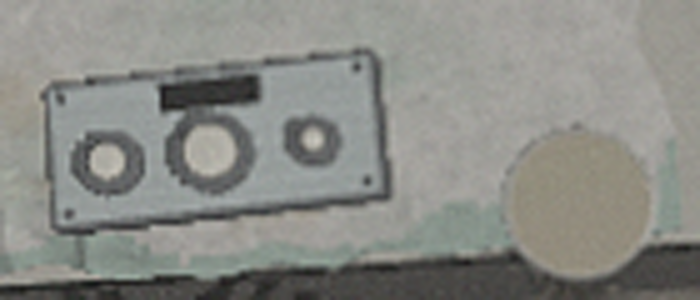

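View pics/z2.png

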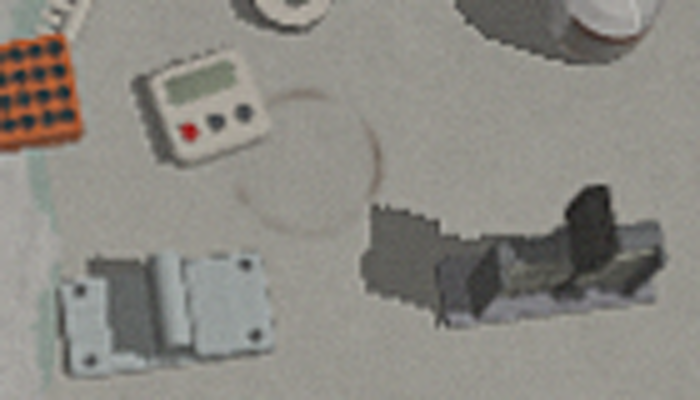

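View pics/z3.png

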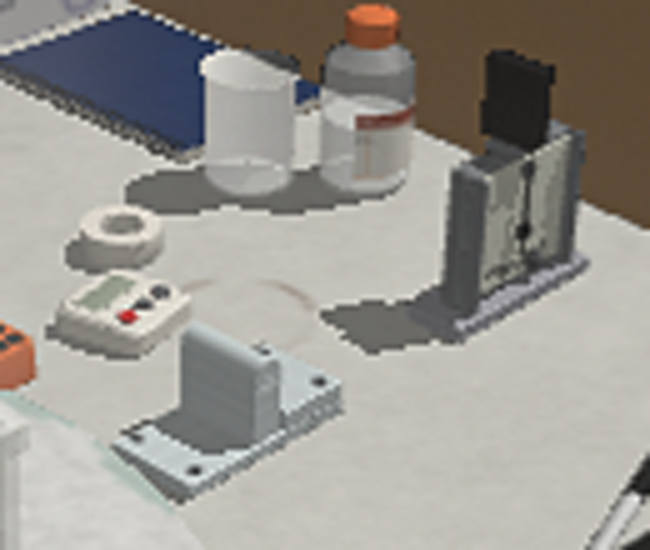

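View pics/z4.png

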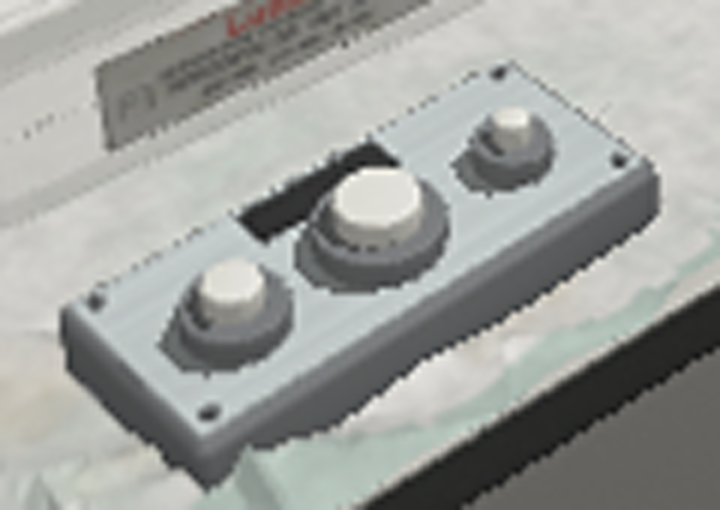

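```bash
python3 - <<'E'
from h import *
def T(x,y): return ("top",205+x/5-.4,225+y/5-.4)
def T2(x,y): return ("top",325+x/5-.4,140+y/5-.4)
def S(x,y): return ("scene",210+x/6-.4,265+y/6-.4)
def S3(x,y): return ("scene",300+x/5-.4,145+y/5-.4)
np.set_printoptions(precision=4,suppress=True)
for k,a,b in(("mid",(106,160),(233,284)),("large",(209,152),(379,192)),("small",(314,140),(515,122))):
    p=tri([T(*a),S(*b)]);print(k,p,proj("top",p)-T(*a)[1:],onz(*T(*a),.043),onz(*S(*b),.043))
for k,a in(("recTL",(47,92)),("TR",(374,52)),("BR",(386,195)),("BL",(60,228))): print(k,onz(*T(*a),.031))
print("foot front", onz(*T2(440,325),0),onz(*T2(655,298),0))
print("foot front S", onz(*S3(458,342),0),onz(*S3(588,265),0))
print("rib top-view at .06", [onz(*T2(*a),.06) for a in((150,256),(183,254),(192,346),(165,348))])
print("stud corners", [onz(*T2(*a),z) for a,z in(((62,285),.01),((70,375),.0),((272,350),.022),((265,255),.022))])
print("rib S front bottom",onz(*S3(258,440),.016))
print("dish",onz(*T(578,203),.01))
E
```

```text
mid [0.4252 0.3091 0.0495] [-0.2397 -0.1758] [0.4254 0.3098 0.043 ] [0.4321 0.3065 0.043 ]
large [0.4262 0.249  0.0534] [-0.4385 -0.3462] [0.4263 0.2495 0.043 ] [0.4376 0.2438 0.043 ]
small [0.4297 0.1884 0.0486] [-0.3572 -0.3028] [0.4294 0.1881 0.043 ] [0.4362 0.1854 0.043 ]
recTL [0.469  0.3464 0.031 ]
TR [0.4803 0.152  0.031 ]
BR [0.396  0.1491 0.031 ]
BL [0.3886 0.3406 0.031 ]
foot front [ 0.5508 -0.2541  0.    ] [ 0.5587 -0.3885  0.    ]
foot front S [ 0.5516 -0.2551  0.    ] [ 0.5618 -0.3873  0.    ]
rib top-view at .06 [array([ 0.5917, -0.0768,  0.06  ]), array([ 0.5916, -0.0962,  0.06  ]), array([ 0.5364, -0.097 ,  0.06  ]), array([ 0.5363, -0.0812,  0.06  ])]
stud corners [array([ 0.589 , -0.0257,  0.01  ]), array([ 0.5353, -0.0269,  0.    ]), array([ 0.5381, -0.1477,  0.022 ]), array([ 0.5966, -0.1487,  0.022 ])]
rib S front bottom [ 0.5355 -0.0763  0.016 ]
dish [0.3858 0.0382 0.01  ]
```

```bash
cat >> h.py <<'E'
np.set_printoptions(precision=4,suppress=True)
def qd(yaw,flip=0):
    a=(0 if flip else np.pi/2)+yaw/2; return np.array([np.cos(a),np.sin(a),0,0])
def st(*k):
    s=telemetry.get_state(); print({x:s[x] for x in ("time","tool_pos","wrist_force","gripper_width")}); return s
E
python3 - <<'E'
from h import *
for p in([.4297,.1884,.1],[.425,.31,.1],[.577,-.32,.2],[.5764,-.0875,.25]):
    for y in(0,.06):
        for f in (0,1): print(p,y,f,planner.solve_ik(p,qd(y,f)))
t=np.load('pics/top0.npy');s=np.load('pics/scene0.npy')
def cr(im,b,k): return cv2.resize(im[b[1]:b[3],b[0]:b[2]],None,fx=k,fy=k,interpolation=cv2.INTER_NEAREST)
cv2.imwrite('pics/z5.png',cr(t,(332,180,386,222),14)[:,:,::-1])
cv2.imwrite('pics/z6.png',cr(s,(385,148,421,218),8)[:,:,::-1])
E
```

```text
[0.4297, 0.1884, 0.1] 0 0 [-0.4775  0.4999 -0.0425  2.2702  0.056   0.3724  1.0039]
[0.4297, 0.1884, 0.1] 0 1 [-0.8844  0.5589  0.5098  2.2872 -0.657   0.4375 -1.4027]
[0.4297, 0.1884, 0.1] 0.06 0 [-0.4691  0.4999 -0.0535  2.2699  0.0703  0.3732  1.0493]
[0.4297, 0.1884, 0.1] 0.06 1 [-0.8784  0.5569  0.5011  2.2869 -0.6471  0.4347 -1.3531]
[0.425, 0.31, 0.1] 0 0 [-0.6768  0.5453 -0.0532  2.1481  0.0636  0.4496  0.7912]
[0.425, 0.31, 0.1] 0 1 [-1.1303  0.6245  0.5817  2.1674 -0.6807  0.5357 -1.6028]
[0.425, 0.31, 0.1] 0.06 0 [-0.6685  0.5455 -0.0644  2.1477  0.0767  0.4505  0.8382]
[0.425, 0.31, 0.1] 0.06 1 [-1.1182  0.6194  0.5634  2.1669 -0.6615  0.529  -1.5622]
[0.577, -0.32, 0.2] 0 0 [ 0.2595  0.5548  0.2611  1.7978 -0.1883  0.8133  2.1838]
[0.577, -0.32, 0.2] 0 1 [-0.1572  0.7492  0.9703  1.8157 -0.7386  0.9874 -0.4443]
[0.577, -0.32, 0.2] 0.06 0 [ 0.2677  0.5536  0.2488  1.7974 -0.1793  0.8126  2.2354]
[0.577, -0.32, 0.2] 0.06 1 [-0.1581  0.7502  0.9724  1.8157 -0.7403  0.9884 -0.3827]
[0.5764, -0.0875, 0.25] 0 0 [-0.0991  0.3976  0.2304  1.9254 -0.1199  0.8316  1.7657]
[0.5764, -0.0875, 0.25] 0 1 [-0.5225  0.5169  0.8552  1.9422 -0.4941  0.9051 -0.9868]
[0.5764, -0.0875, 0.25] 0.06 0 [-0.0911  0.3969  0.2197  1.9251 -0.1143  0.8314  1.8199]
[0.5764, -0.0875, 0.25] 0.06 1 [-0.5123  0.5107  0.8376  1.9418 -0.4819  0.9005 -0.9395]
```

View pics/z5.png

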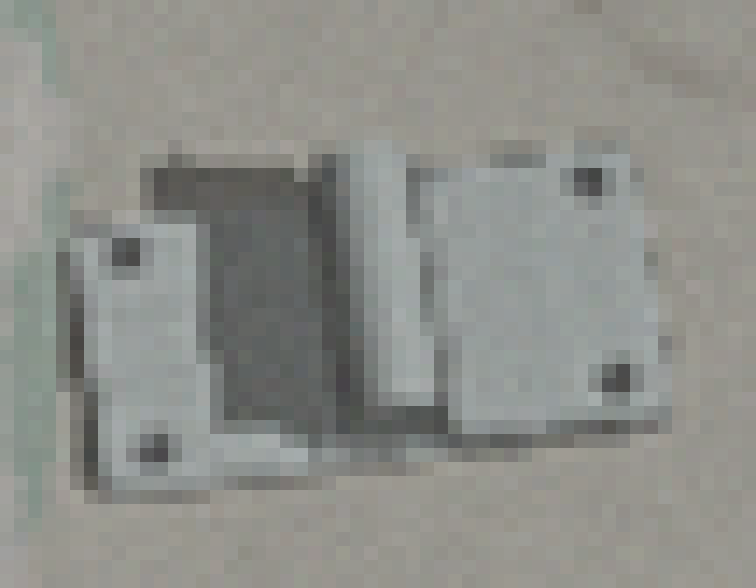

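View pics/z6.png

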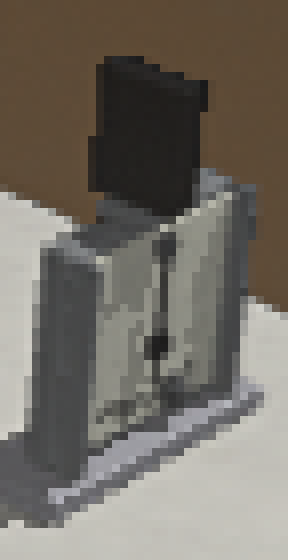

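The stud screw heads are at z5 crop positions (126,252), (155,448), (588,182) and (617,378), so I can get its yaw from them. The dial's index tab looks to be left of the pointer, and I'll view it closer once the gauge is held. Pressing the small key first.

```bash
python3 - <<'E'
from h import *
def Z(x,y): return ("top",332+x/14-.5,180+y/14-.5)
a=[onz(*Z(126,252),.01),onz(*Z(155,448),.01),onz(*Z(588,182),.022),onz(*Z(617,378),.022)]
print(np.array(a),np.mean(a,0)); print([np.arctan2(*(a[i]-a[i+1])[[1,0]]) for i in(0,2)],[np.arctan2(-(a[i]-a[i+2])[0],(a[i]-a[i+2])[1]) for i in(0,1)])
r=[onz(*Z(*q),.06) for q in((345,155),(410,155),(383,400),(440,400))];print(np.array(r))
robot.gripper_to(0.0)
q=qd(.0)
robot.move_ptp([.4297,.1884,.10],q); robot.hold(.2); st()
robot.servo_line([.4297,.1884,.058],rate=.08); robot.hold(.1); st()
r=robot.servo_line([.4297,.1884,.034],rate=.015,until_force=9); print(r); st()
robot.hold(.15); st(); snap("scene","k1",(210,200,330,350),5)
robot.servo_line([.4297,.1884,.08],rate=.1)
E
```

```text
[[ 0.5855 -0.0361  0.01  ]
 [ 0.5421 -0.0392  0.01  ]
 [ 0.5915 -0.1359  0.022 ]
 [ 0.5483 -0.1383  0.022 ]] [ 0.5668 -0.0874  0.016 ]
[np.float64(0.07126345075803156), np.float64(0.05695589536869088)] [np.float64(0.060238754613416066), np.float64(0.0625325107996336)]
[[ 0.5921 -0.0814  0.06  ]
 [ 0.5912 -0.095   0.06  ]
 [ 0.5394 -0.0852  0.06  ]
 [ 0.5386 -0.097   0.06  ]]
{'time': 2.9, 'tool_pos': array([0.43  , 0.1894, 0.1001]), 'wrist_force': array([ 0.5365, -1.3912,  0.2183]), 'gripper_width': 0.0001104389787280877}
{'time': 3.675, 'tool_pos': array([0.43  , 0.1886, 0.0584]), 'wrist_force': array([ 0.0621, -0.0582,  0.3982]), 'gripper_width': -0.0002059260012024519}
True
{'time': 4.55, 'tool_pos': array([0.4298, 0.1884, 0.047 ]), 'wrist_force': array([-0.5497, -0.179 ,  7.6017]), 'gripper_width': -0.0005414341810537738}
{'time': 4.7, 'tool_pos': array([0.4298, 0.1884, 0.047 ]), 'wrist_force': array([-0.3664, -0.9008,  6.9555]), 'gripper_width': 0.0003190672481361503}
```

View pics/k1.png

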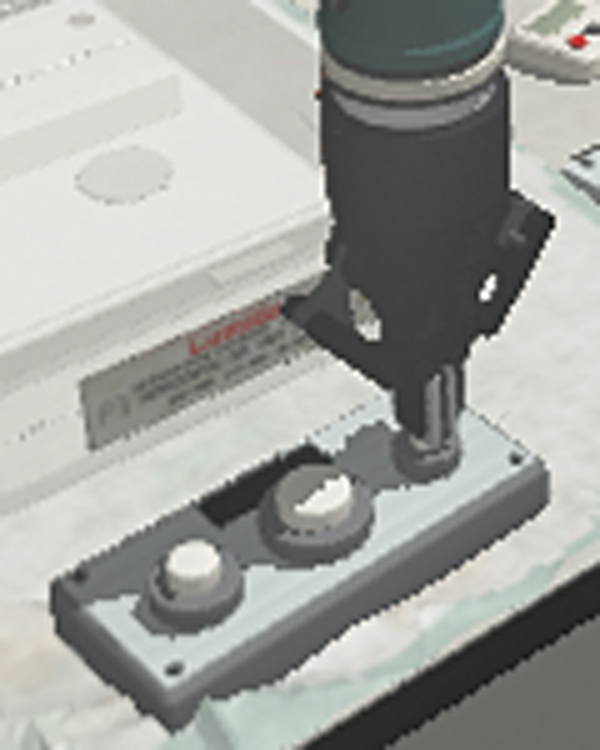

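```bash
python3 - <<'E'
from h import *
robot.servo_line([.4297,.1884,.056],rate=.1); robot.hold(.15); f0=telemetry.get_state()["wrist_force"][2]
z=.056
while z>.040:
    z-=.001; robot.servo_line([.4297,.1884,z],rate=.02); s=telemetry.get_state(); f=s["wrist_force"][2]-f0
    print(round(z,4),s["tool_pos"][2].round(4),f.round(2))
    if f>14: break
robot.hold(.1);st()
robot.servo_line([.4297,.1884,.075],rate=.1);st()
E
```

```text
0.055 0.0552 -0.27
0.054 0.054 0.15
0.053 0.053 0.92
0.052 0.052 1.42
0.051 0.051 3.18
0.05 0.05 2.94
0.049 0.049 3.7
0.048 0.048 4.37
0.047 0.0471 5.18
0.046 0.0469 14.16
{'time': 8.375, 'tool_pos': array([0.4298, 0.1885, 0.0469]), 'wrist_force': array([-1.4654, -0.1515, 15.4818]), 'gripper_width': -0.00016602991035502988}
{'time': 8.8167, 'tool_pos': array([0.4295, 0.1883, 0.0748]), 'wrist_force': array([ 0.0904,  0.1862, -0.1522]), 'gripper_width': -0.00014257219227548852}
```

The force curve shows contact at z=0.053 and a hard stop at 0.047, so the small key was fully pressed. Now the other two.

```bash
python3 - <<'E'
from h import *
for k,(x,y) in (("mid",(.4252,.3088)),("large",(.4262,.249))):
    robot.servo_line([x,y,.075],rate=.15)
    robot.servo_line([x,y,.057],rate=.08); robot.hold(.1); f0=telemetry.get_state()["wrist_force"][2]
    r=robot.servo_line([x,y,.043],rate=.02,until_force=11); s=telemetry.get_state(); print(k,r,s["tool_pos"],s["wrist_force"][2]-f0)
    robot.hold(.15); s=telemetry.get_state(); print(s["tool_pos"],s["wrist_force"][2]-f0); snap("scene","k_"+k,(210,200,330,350),4)
    robot.servo_line([x,y,.075],rate=.12)
robot.servo_line([x,y,.2],rate=.25)
st()
E
cd pics; python3 -c "
import cv2,numpy as np;cv2.imwrite('kk.png',np.hstack([cv2.imread('k_mid.png')[150:600],cv2.imread('k_large.png')[150:600]])[:, :800])"
```

```text
mid True [0.4255 0.3091 0.0471] 6.335566382894282
[0.4255 0.3091 0.047 ] 7.707166768148884
large True [0.4265 0.2492 0.0471] 7.742532392787619
[0.4265 0.2492 0.047 ] 9.673478741031818
{'time': 14.1833, 'tool_pos': array([0.4254, 0.2484, 0.1988]), 'wrist_force': array([ 0.038 , -0.1234, -0.6888]), 'gripper_width': -5.6242698620823994e-05}
```

View pics/k_mid.png

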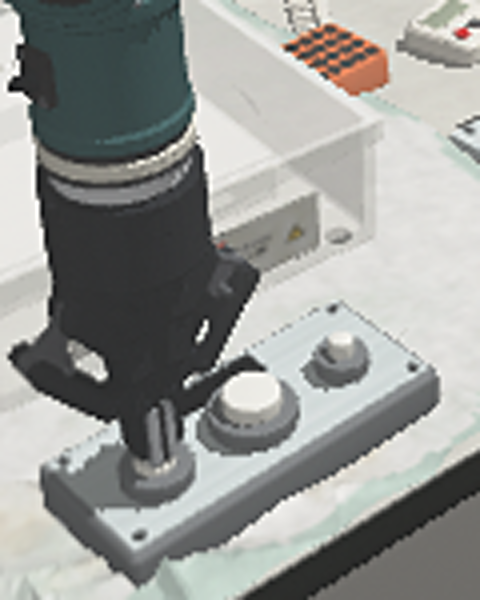

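Each key went to 0.047, so all three are done in order. Now the gauge.

```bash
python3 - <<'E'
from h import *
from scipy.spatial.transform import Rotation as R
yaw=.064; o=np.array([.5765,-.320])
for L in(-.3,0,.3):
    for f in(0,1):
        q=(R.from_euler('x',L)*R.from_quat(qd(.062,f))).as_quat(); print(L,f,planner.solve_ik([.567,-.087-L*-.17*-1,.17],q))
for p in([.3,.35,.45],[.33,.3,.4],[.35,.35,.4]): print(p,planner.solve_ik(p,qd(-.55)))
robot.move_ptp([o[0],o[1],.24],qd(yaw)); robot.gripper_to(.06); st()
snap("top","g1",(380,130,480,230),6); snap("scene","g1s",(350,90,450,230),5)
E
```

```text
-0.3 0 [-0.3107  0.5041  0.1833  2.0294  0.3322  0.6877  1.2197]
-0.3 1 [-0.8014  0.6989  0.9427  2.0491 -0.4049  0.6713 -1.1759]
0 0 [ 0.0677  0.4818  0.0076  2.0054 -0.0058  0.6544  1.7118]
0 1 [-0.4503  0.5997  0.7578  2.0272 -0.6055  0.7499 -0.827 ]
0.3 0 [ 0.4408  0.5468 -0.1832  1.9237 -0.2758  0.7823  2.119 ]
0.3 1 [-0.1372  0.6347  0.6603  1.9497 -0.7978  0.9904 -0.5007]
[0.3, 0.35, 0.45] [-1.0039  0.0345  0.045   1.886  -0.0017  1.2211  0.0625]
[0.33, 0.3, 0.4] [-0.9009  0.0444  0.0643  1.993  -0.0032  1.1043  0.1855]
[0.35, 0.35, 0.4] [-0.9502  0.1207  0.0823  1.908  -0.011   1.1133  0.1572]
{'time': 16.9, 'tool_pos': array([ 0.5765, -0.32  ,  0.2401]), 'wrist_force': array([ 0.5939, -0.1715,  0.4588]), 'gripper_width': 0.059764488878141606}
```

View pics/g1.png

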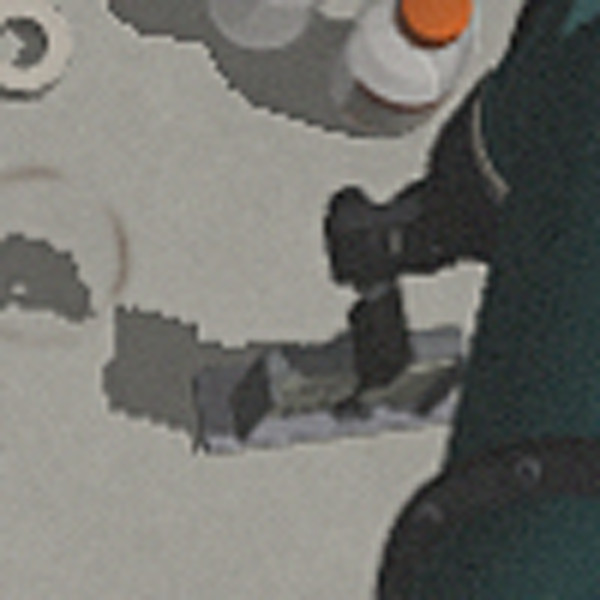

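View pics/g1s.png

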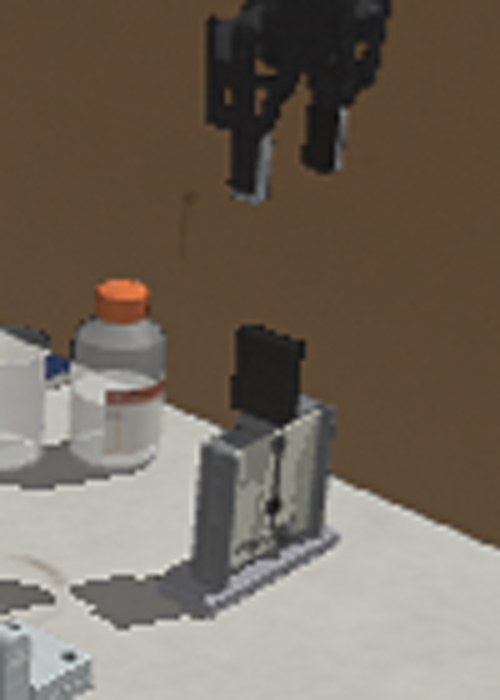

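```bash
python3 - <<'E'
from h import *
o=np.array([.5765,-.320])
print(proj("scene",[.5765,-.32,.132]),"vs ~403.4,164"); 
robot.servo_line([o[0],o[1],.114],rate=.15,until_force=8); st()
robot.gripper_to(0.0); st(); robot.hold(.2)
snap("scene","g2",(350,90,450,230),5)
robot.servo_line([o[0],o[1],.25],rate=.15); s=st()
E
```

```text
[403.1314 163.5081] vs ~403.4,164
{'time': 17.9917, 'tool_pos': array([ 0.5772, -0.3205,  0.1149]), 'wrist_force': array([ 0.1799, -0.3212,  0.2479]), 'gripper_width': 0.059907811351598395}
{'time': 18.4583, 'tool_pos': array([ 0.5768, -0.3197,  0.1146]), 'wrist_force': array([0.7386, 1.9866, 3.7464]), 'gripper_width': 0.015172845486162762}
{'time': 19.7667, 'tool_pos': array([ 0.5755, -0.3195,  0.2485]), 'wrist_force': array([ 0.1372,  0.2639, -4.3463]), 'gripper_width': 0.015167821431212576}
```

View pics/g2.png

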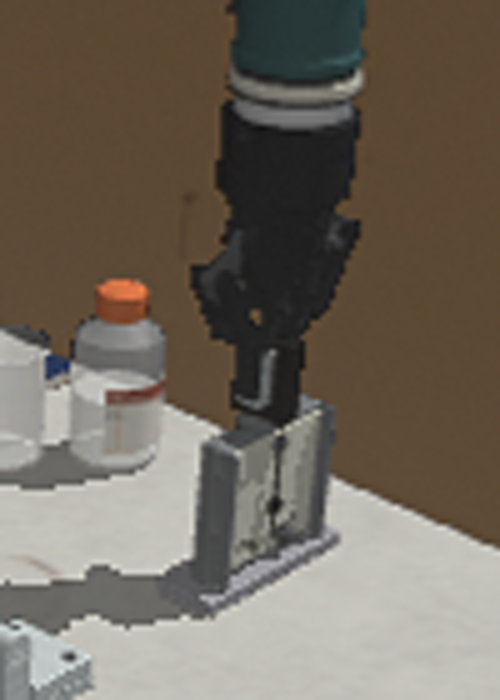

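The gauge is held. Next I bring it up near the scene camera, facing it, to read the index tab.

```bash
python3 - <<'E'
from h import *
p=[.3,.33,.47]
robot.move_ptp(p,qd(-.55)); robot.hold(.9); st()
im=snap("scene","i1"); c=proj("scene",np.array(p)+[0,0,-.06]); print(c)
x,y=int(c[0]),int(c[1]); x0=max(0,x-60);y0=max(0,y-40)
cv2.imwrite('pics/i1z.png',cv2.resize(im[y0:y0+100,x0:x0+120],None,fx=6,fy=6,interpolation=cv2.INTER_CUBIC)[:,:,::-1]); print(x0,y0)
E
```

```text
{'time': 23.2833, 'tool_pos': array([0.3 , 0.33, 0.47]), 'wrist_force': array([ 0.6953, -1.0888, -3.4309]), 'gripper_width': 0.01560521007071457}
[260.3591 170.451 ]
200 130
```

View pics/i1z.png

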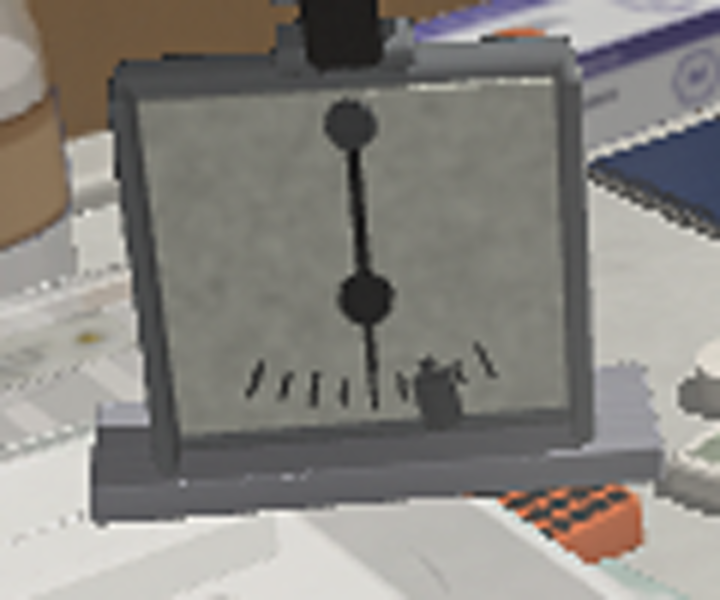

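```bash
cat >> h.py <<'E'
def dialcoords(pix,tcp,yaw,lean=0,off=.011,cam="scene"):
    from scipy.spatial.transform import Rotation as R
    Rg=R.from_euler('z',yaw)*R.from_euler('x',lean)
    M=Rg.as_matrix(); n=M[:,0]; p0=np.array(tcp)-off*n
    return np.array([[(onplane(cam,u,v,p0,n)-p0)@M[:,1],(onplane(cam,u,v,p0,n)-p0)@M[:,2]] for u,v in pix])
E
python3 - <<'E'
from h import *
im=np.load('pics/i1.npy')
cv2.imwrite('pics/i1zz.png',cv2.resize(im[182:204,240:286],None,fx=16,fy=16,interpolation=cv2.INTER_NEAREST)[:,:,::-1])
px=lambda x,y:(200+x/6-.42,130+y/6-.42)
nm=["piv","bob","tip","tabtop","tabTL","tabTR","tabBL","tabBR","tickL","tickR"]
P=[px(*a) for a in((350,124),(365,298),(375,408),(428,358),(416,375),(450,368),(427,425),(462,418),(256,380),(484,362))]
d=dialcoords(P,[.3,.33,.47],-.55)
for n,a in zip(nm,d):
    r=a-d[0]; print(n,a,np.hypot(*r).round(4),np.arctan2(r[0],-r[1]).round(4))
E
```

```text
piv [ 0.0007 -0.0262] 0.0 3.1416
bob [ 0.0009 -0.0677] 0.0415 0.0033
tip [ 0.0008 -0.0957] 0.0695 0.0015
tabtop [-0.012  -0.0839] 0.0591 -0.217
tabTL [-0.009 -0.088] 0.0626 -0.1562
tabTR [-0.0168 -0.0869] 0.0632 -0.2807
tabBL [-0.0106 -0.1012] 0.0758 -0.1499
tabBR [-0.0187 -0.1001] 0.0764 -0.257
tickL [ 0.0267 -0.0862] 0.0653 0.4079
tickR [-0.0245 -0.086 ] 0.065 -0.3995
```

View pics/i1zz.png

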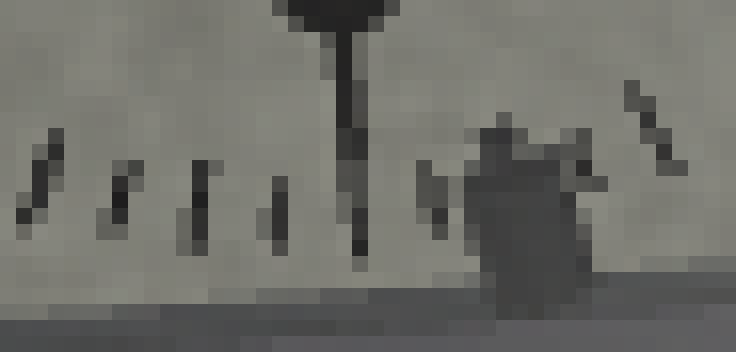

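```bash
python3 - <<'E'
from h import *
Z=lambda x,y:(240+x/16-.5,182+y/16-.5)
pts={"tip":(505,120),"r200":(520,200),"r225":(524,225),"r250":(530,250),"r290":(537,290),"t0":(358,235),"tip":(495,125),"tk1":(432,200),"tk-1":(275,215),"tk-2":(200,210),"tk-3":(122,200)}
piv=(200+350/6-.42,130+124/6-.42)
for off in(.008,.011):
    d=dialcoords([piv]+[Z(*a) for a in pts.values()],[.3,.33,.47],-.55,off=off)
    print(off,{k:(np.hypot(*(a-d[0])).round(4),np.arctan2(a[0]-d[0][0],d[0][1]-a[1]).round(3)) for k,a in zip(pts,d[1:])})
E
```

```text
0.008 {'tip': (np.float64(0.0594), np.float64(-0.206)), 'r200': (np.float64(0.067), np.float64(-0.207)), 'r225': (np.float64(0.0694), np.float64(-0.203)), 'r250': (np.float64(0.0719), np.float64(-0.2)), 'r290': (np.float64(0.0759), np.float64(-0.194)), 't0': (np.float64(0.0677), np.float64(0.003)), 'tk1': (np.float64(0.0652), np.float64(-0.097)), 'tk-1': (np.float64(0.0655), np.float64(0.108)), 'tk-2': (np.float64(0.0655), np.float64(0.205)), 'tk-3': (np.float64(0.0656), np.float64(0.306))}
0.011 {'tip': (np.float64(0.059), np.float64(-0.206)), 'r200': (np.float64(0.0666), np.float64(-0.207)), 'r225': (np.float64(0.069), np.float64(-0.203)), 'r250': (np.float64(0.0715), np.float64(-0.2)), 'r290': (np.float64(0.0755), np.float64(-0.194)), 't0': (np.float64(0.0673), np.float64(0.003)), 'tk1': (np.float64(0.0648), np.float64(-0.097)), 'tk-1': (np.float64(0.0651), np.float64(0.108)), 'tk-2': (np.float64(0.0651), np.float64(0.205)), 'tk-3': (np.float64(0.0652), np.float64(0.306))}
```

The index reads about −0.205 rad, on the gauge's −y side, so the lean should be about +0.205 rad. I'll lean it here and check the pointer against the tab up close.

```bash
cat >> h.py <<'E'
from scipy.spatial.transform import Rotation as Ro
def ql(yaw,L): return (Ro.from_euler('z',yaw)*Ro.from_euler('x',L)*Ro.from_quat(qd(0))).as_quat()
E
python3 - <<'E'
from h import *
print(ql(-.55,0),qd(-.55)); p=[.3,.33,.47]
robot.move_ptp(p,ql(-.55,.205)); robot.hold(1.0); st()
im=snap("scene","i2"); c=proj("scene",np.array(p)+[0,0,-.06])
cv2.imwrite('pics/i2z.png',cv2.resize(im[130:230,200:320],None,fx=6,fy=6,interpolation=cv2.INTER_CUBIC)[:,:,::-1])
E
```

```text
[0.2715 0.9624 0.     0.    ] [0.2715 0.9624 0.     0.    ]
{'time': 24.65, 'tool_pos': array([0.3 , 0.33, 0.47]), 'wrist_force': array([ 0.385 , -0.8168, -4.3191]), 'gripper_width': 0.015052692079014232}
```

View pics/i2z.png

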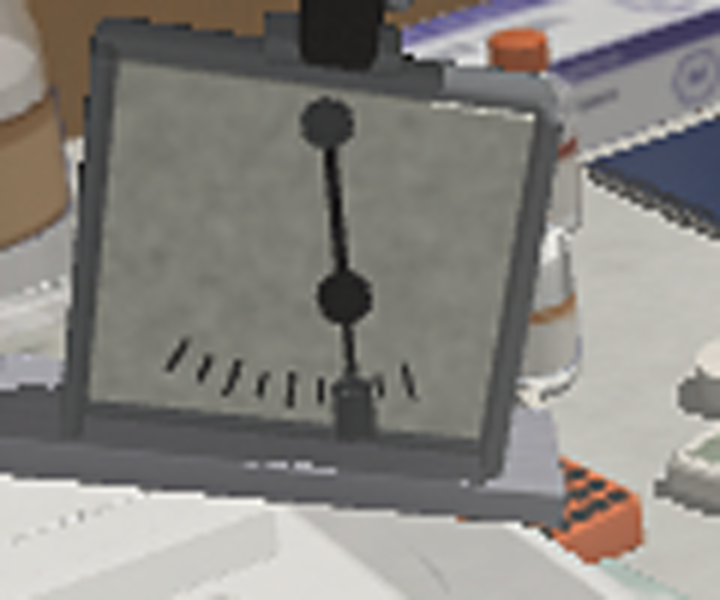

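```bash
python3 - <<'E'
from h import *
s=np.load('pics/scene0.npy');t=np.load('pics/top0.npy')
C=np.array([.5665,-.0876]);yaw=.062;ex=np.array([np.cos(yaw),np.sin(yaw)]);ey=np.array([-ex[1],ex[0]])
def W(x,y,z): return [*(C+x*ex+y*ey),z]
out=[]
for n,im,b,k in(("scene",s,(318,205,372,250),10),("top",t,(332,180,386,222),10)):
    o=cv2.resize(im[b[1]:b[3],b[0]:b[2]],None,fx=k,fy=k,interpolation=cv2.INTER_CUBIC).copy()
    def line(pts):
        q=[((proj(n,p)+.5-np.array(b[:2]))*k).astype(int) for p in pts]
        for a,c in zip(q,q[1:]): cv2.line(o,tuple(map(int,a)),tuple(map(int,c)),(255,0,0),1)
    line([W(-.028,0,.06),W(.028,0,.06)])
    line([W(-.028,10*np.cos(a)/1000,.05+.01*np.sin(a)) for a in np.linspace(0,np.pi,13)])
    line([W(-.03,.062,.01),W(.03,.062,.01)]);line([W(-.03,.062,0),W(-.03,.062,.01),W(-.03,.01,.01)])
    line([W(-.03,-.01,.022),W(-.03,-.062,.022),W(.03,-.062,.022),W(.03,-.01,.022)]);line([W(-.03,-.062,.022),W(-.03,-.062,0)])
    out.append(o[:420,:540])
cv2.imwrite('pics/ov.png',np.vstack([out[0],out[1]])[:,:,::-1])
E
python3 -c "
import cv2;i=cv2.imread('pics/ov.png');cv2.imwrite('pics/ova.png',i[:420]);cv2.imwrite('pics/ovb.png',i[420:])"
```

```text
(no output)
```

View pics/ova.png

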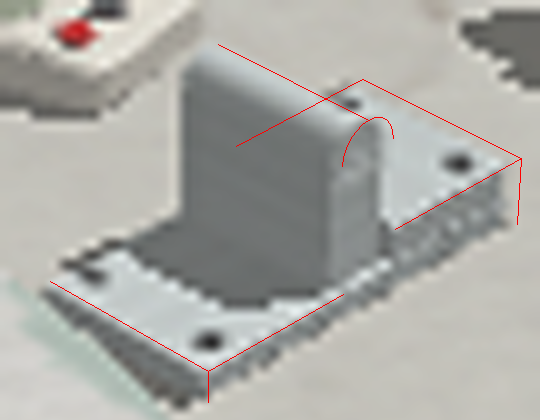

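View pics/ovb.png

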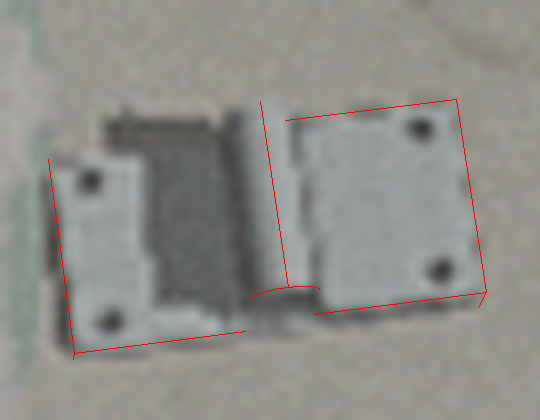

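In the lean check the pointer line runs straight into the middle of the tab: pointer (327,124)→(351,375), tab centre (354,405). Next I level the gauge, move it over the rib and check alignment.

```bash
cat >> h.py <<'E'
C=np.array([.5665,-.0866]); YAW=.062
def pose(L,h=.1146,dz=0,c=None):
    c=C if c is None else c
    M=(Ro.from_euler('z',YAW)*Ro.from_euler('x',L)).as_matrix(); zg=M[:,2]
    return np.array([c[0],c[1],.05])+(.01+h)*zg+np.array([0,0,dz]), ql(YAW,L)
E
python3 - <<'E'
from h import *
p,q=pose(0,dz=.07); robot.move_ptp(p,q)
p,q=pose(0,dz=.012); robot.servo_line(p,q,rate=.1); robot.hold(.3); st()
snap("top","p1",(320,150,400,230),8); snap("scene","p1s",(300,130,390,250),5)
E
```

```text
{'time': 27.6917, 'tool_pos': array([ 0.5669, -0.0866,  0.1872]), 'wrist_force': array([ 0.4825, -0.0331, -2.8752]), 'gripper_width': 0.01524776239957207}
```

View pics/p1.png

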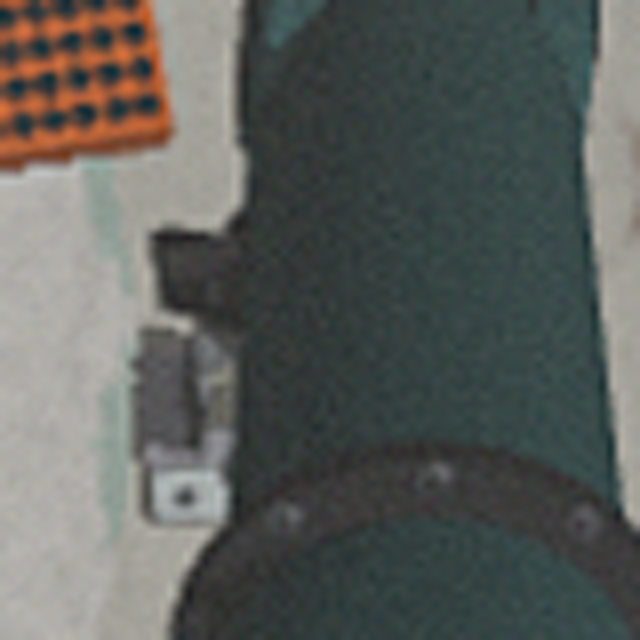

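View pics/p1s.png

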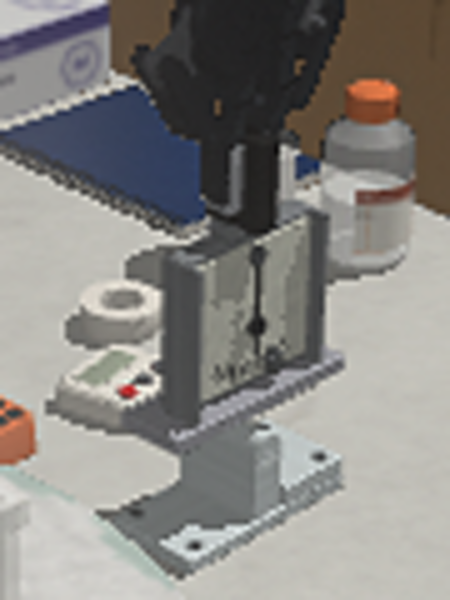

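```bash
python3 - <<'E'
from h import *
ex=np.array([np.cos(YAW),np.sin(YAW)]);ey=np.array([-ex[1],ex[0]]);T=np.array([.5669,-.0866])
W=lambda x,y,z:[*(T+x*ex+y*ey),z]
z=.1872-.1146
im=np.load('pics/p1s.npy');b=(325,185,379,250);k=10
o=cv2.resize(im[b[1]:b[3],b[0]:b[2]],None,fx=k,fy=k,interpolation=cv2.INTER_CUBIC).copy()
for P in([W(-.021,.065,z+.01),W(-.021,.065,z),W(-.021,-.065,z),W(-.021,-.065,z+.01)],):
    q=[((proj("scene",p)+.5-np.array(b[:2]))*k).astype(int) for p in P]; print(q)
    for a,c in zip(q,q[1:]): cv2.line(o,tuple(map(int,a)),tuple(map(int,c)),(255,0,0),1)
cv2.imwrite('pics/ovc.png',o[:600,:,::-1])
E
```

```text
[array([104, 327]), array([104, 361]), array([438, 185]), array([440, 153])]
```

View pics/ovc.png

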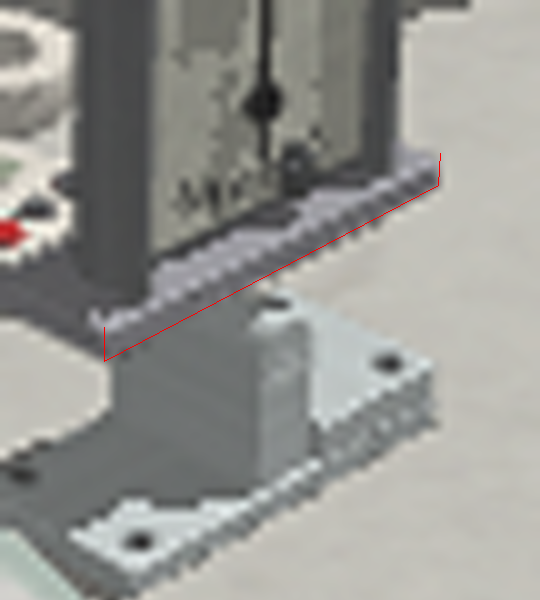

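```bash
python3 - <<'E'
from h import *
ex=np.array([np.cos(YAW),np.sin(YAW)]);ey=np.array([-ex[1],ex[0]])
W=lambda x,y,z:[*(C+x*ex+y*ey),z]
b=np.array((325,185))
for nm,p in dict(ribL=(-.028,.01,.01),ribR=(-.028,-.01,.022),top=(-.028,0,.06),holeLn=(-.0217,.0505,.01),holeRn=(-.0217,-.0505,.022),cornL=(-.03,.062,.01),cornR=(-.03,-.062,.022),cornR0=(-.03,-.062,.0),cornRf=(.03,-.062,.022)).items():
    print(nm,((proj("scene",W(*p))+.5-b)*10).round())
im=np.load('pics/p1s.npy')
cv2.imwrite('pics/ovd.png',cv2.resize(im[208:246,328:373],None,fx=16,fy=16,interpolation=cv2.INTER_NEAREST)[:,:,::-1])
im=np.load('pics/scene0.npy')
cv2.imwrite('pics/ove.png',cv2.resize(im[208:246,328:373],None,fx=16,fy=16,interpolation=cv2.INTER_NEAREST)[:,:,::-1])
E
```

```text
ribL [266. 493.]
ribR [317. 428.]
top [296. 321.]
holeLn [144. 543.]
holeRn [399. 363.]
cornL [136. 573.]
cornR [449. 359.]
cornR0 [445. 426.]
cornRf [290. 281.]
```

View pics/ovd.png

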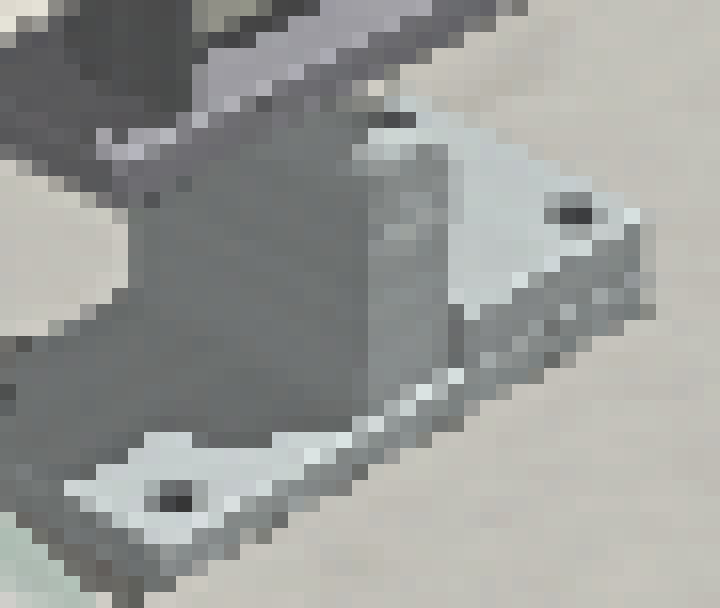

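View pics/ove.png

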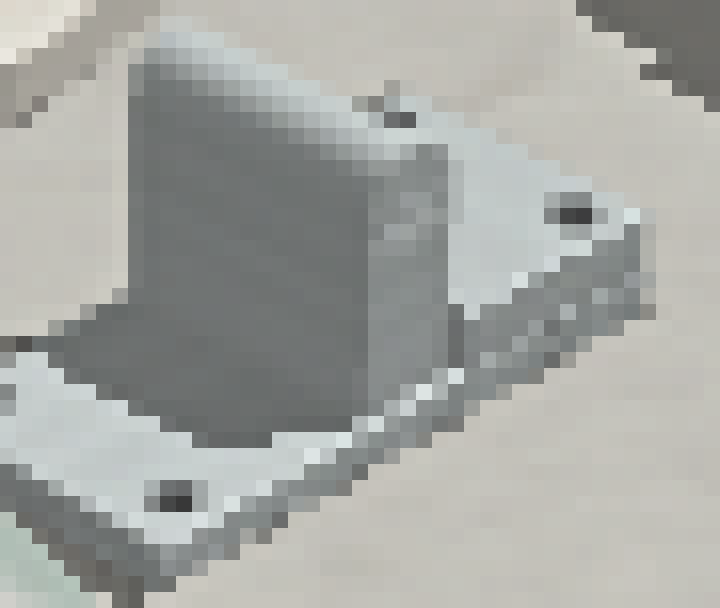

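The stud and the gauge foot show the same image bias, about (−0.7, 0) px each, so their relative alignment is good to about 1 mm. Lowering gently.

```bash
python3 - <<'E'
from h import *
p,q=pose(0,dz=.003); robot.servo_line(p,q,rate=.03); robot.hold(.2)
f0=np.mean([telemetry.get_state()["wrist_force"]],0); print("f0",f0)
p,q=pose(0,dz=-.004); r=robot.servo_line(p,q,rate=.006,until_force=3.5); s=st(); print(r,s["wrist_force"]-f0)
robot.hold(.3); s=st(); print(s["wrist_force"]-f0, s["wrist_torque"])
snap("scene","p2s",(300,130,390,250),5)
E
```

```text
f0 [ 0.2651 -0.2211 -2.8717]
{'time': 29.1083, 'tool_pos': array([ 0.5665, -0.0866,  0.1743]), 'wrist_force': array([-0.4369, -1.084 ,  6.4133]), 'gripper_width': 0.015584413380862675}
True [-0.702  -0.8629  9.2849]
{'time': 29.4083, 'tool_pos': array([ 0.5665, -0.0866,  0.1743]), 'wrist_force': array([-0.5526, -0.1942,  5.1823]), 'gripper_width': 0.015088340093459407}
[-0.8177  0.0269  8.054 ] [ 0.0335  0.0774 -0.0107]
```

View pics/p2s.png

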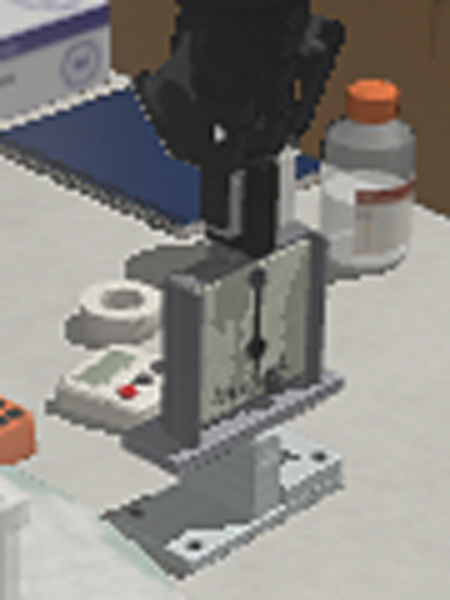

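```bash
python3 - <<'E'
from h import *
H=.1145; f0=-2.87
p,q=pose(0,h=H); robot.servo_line(p,q,rate=.01); print(telemetry.get_state()["wrist_force"]-[0.3,-.2,f0])
for L in np.linspace(0,.205,9)[1:]:
    p,q=pose(L,h=H); robot.servo_line(p,q,rate=.015); s=telemetry.get_state(); print(L.round(3),s["time"],s["tool_pos"]-p,s["wrist_force"]-[.3,-.2,f0])
robot.hold(.8); s=st(); print(s["wrist_force"][2]-f0,(Ro.from_quat(s["tcp_rot"])*Ro.from_quat(ql(YAW,.205)).inv()).as_rotvec())
im=snap("scene","r1",(300,130,390,250),5); 
cv2.imwrite('pics/r1z.png',cv2.resize(im[170:235,320:375],None,fx=10,fy=9.2,interpolation=cv2.INTER_CUBIC)[:,:,::-1])
E
```

```text
[0.6766 0.1244 2.8886]
0.026 30.2 [-0.0001 -0.0005 -0.0001] [-0.7359 -0.6255  2.3224]
0.051 30.5667 [-0.0002 -0.0005 -0.0001] [-0.2457 -0.4507  1.9191]
0.077 30.9333 [-0.0002 -0.0005 -0.0001] [-0.1589 -0.3049  0.4829]
0.102 31.3 [-0.0001 -0.0005 -0.0002] [-0.4847 -0.2698 -0.1051]
0.128 31.6667 [-0.0001 -0.0005 -0.0002] [-0.687  -0.545  -0.2453]
0.154 32.0333 [-0.0001 -0.0005 -0.0002] [-0.4117  0.3091 -1.1871]
0.179 32.4 [-0.0001 -0.0004 -0.0002] [ 0.6833  0.06   -0.3282]
0.205 32.7667 [-0.0001 -0.0005 -0.0002] [-0.4748  0.2487 -1.486 ]
{'time': 33.5667, 'tool_pos': array([ 0.5681, -0.1119,  0.1719]), 'wrist_force': array([ 0.0999,  0.3471, -3.3929]), 'gripper_width': 0.01545324026776752}
-0.5228925986785988 [-0.  0. -0.]
```

View pics/r1z.png

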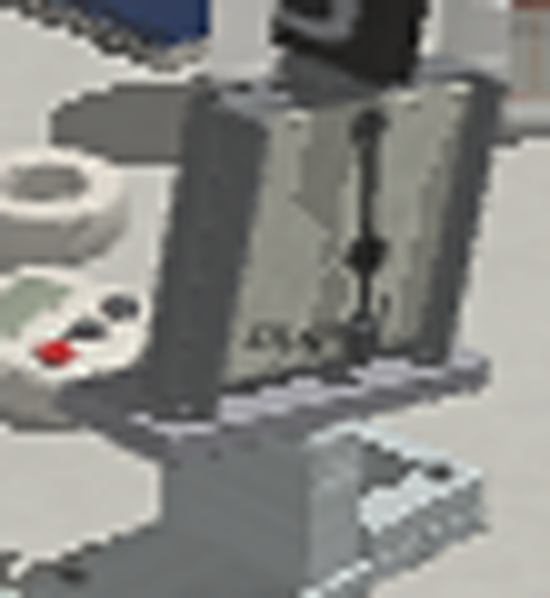

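Contact was lost during the lean. I'll press down again along the gauge's own axis.

```bash
python3 - <<'E'
from h import *
robot.hold(.1); f0=telemetry.get_state()["wrist_force"]
for h in np.arange(.1143,.1115,-.0002):
    p,q=pose(.205,h=h); robot.servo_line(p,q,rate=.004); s=telemetry.get_state(); F=np.mean([s["wrist_force"][2]],0)-f0[2]; print(h.round(4),s["time"],s["tool_pos"]-p,(s["wrist_force"]-f0))
    if F>4: break
robot.hold(.3); s=st(); print(s["wrist_force"]-f0)
E
```

```text
0.1143 33.9667 [ 0.0001 -0.      0.0001] [-0.0998 -0.9928  0.7147]
0.1141 34.2167 [ 0.0001 -0.0001  0.0002] [-1.0288 -1.4928  2.332 ]
0.1139 34.4667 [ 0.0002 -0.0002  0.0004] [-0.8558 -1.7351  6.0723]
{'time': 34.7667, 'tool_pos': array([ 0.5683, -0.112 ,  0.1717]), 'wrist_force': array([-2.2846, -0.9764,  3.7036]), 'gripper_width': 0.015417829404453558}
[-2.7195 -1.5434  7.3322]
```

```bash
python3 - <<'E'
from h import *
p,q=pose(.205,h=.11402); robot.servo_line(p,q,rate=.004); robot.hold(1.0); 
F=[]
for _ in range(6): robot.hold(.05); F.append(telemetry.get_state()["wrist_force"])
print(np.mean(F,0)-[.3,0,-3.0]); st()
im=snap("scene","f1",(300,130,390,250),5); snap("top","f1t")
cv2.imwrite('pics/f1z.png',cv2.resize(im[178:214,340:372],None,fx=16,fy=16,interpolation=cv2.INTER_NEAREST)[:,:,::-1])
cv2.imwrite('pics/f1y.png',cv2.resize(im[165:245,300:400],None,fx=7,fy=7,interpolation=cv2.INTER_CUBIC)[:,:,::-1])
E
```

```text
[-1.2988 -1.1127  8.1147]
{'time': 36.3167, 'tool_pos': array([ 0.5683, -0.1119,  0.1717]), 'wrist_force': array([-0.0182, -1.0393,  5.0278]), 'gripper_width': 0.015092382755838171}
```

View pics/f1z.png

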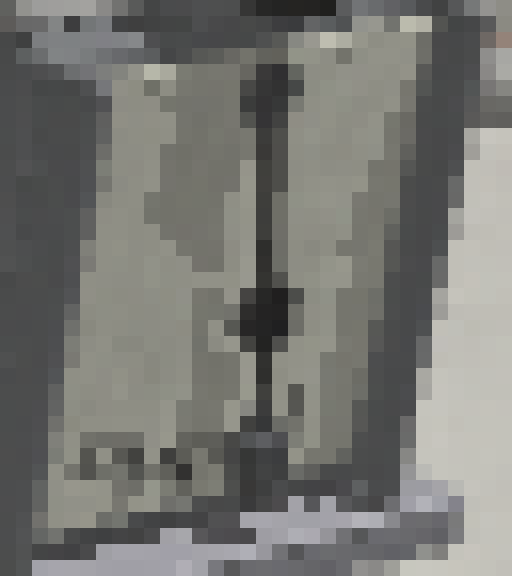

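View pics/f1y.png

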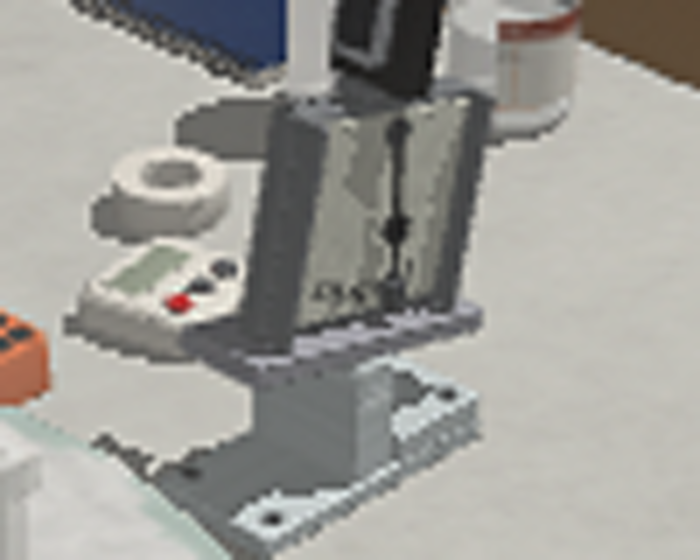

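View pics/f1t.png

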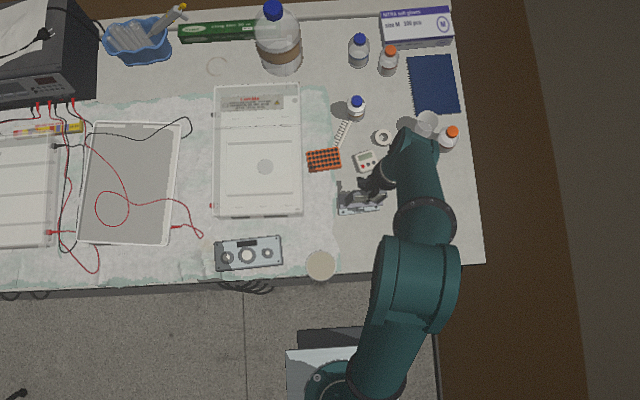

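```bash
python3 - <<'E'
from h import *
def rd():
    F=[]
    for _ in range(5): robot.hold(.04); F.append(telemetry.get_state()["wrist_force"])
    return np.mean(F,0)-[.3,0,-3.0]
for h in(.1141,.1142,.1143):
    p,q=pose(.205,h=h); robot.servo_line(p,q,rate=.004); F=rd(); print(h,F)
    if F[2]<5.5: break
robot.hold(1.2); print(rd()); st()
im=snap("scene","f2"); cv2.imwrite('pics/f2z.png',cv2.resize(im[178:214,340:372],None,fx=16,fy=16,interpolation=cv2.INTER_NEAREST)[:,:,::-1])
E
```

```text
0.1141 [-1.3162 -1.0372  8.1569]
0.1142 [-1.2284 -1.5534  7.9855]
0.1143 [-0.362  -1.6045  7.0662]
[-0.6946 -1.8578  6.7046]
{'time': 39.2, 'tool_pos': array([ 0.5681, -0.1119,  0.1717]), 'wrist_force': array([-0.7069, -1.703 ,  3.4625]), 'gripper_width': 0.01537726396997819}
```

View pics/f2z.png

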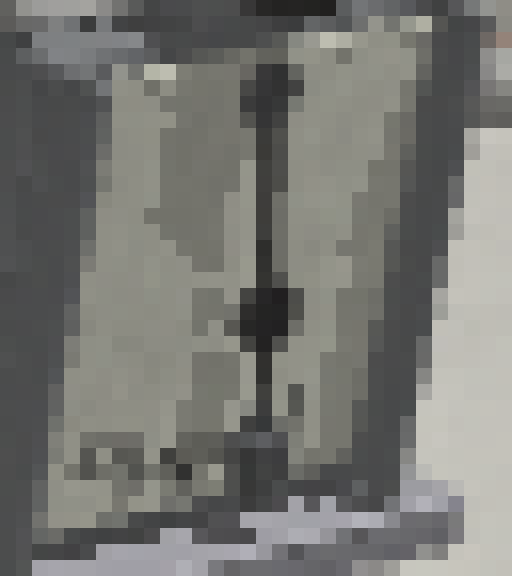

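The pointer ends mid-tab, with the foot pressed on the rib at about 6.5 N and steady. Handing in.

```bash
python3 - <<'E'
from h import *
sign_off(); st()
E
```

```text
the job is handed in; nothing more can be done
the job is handed in; nothing more can be done
```

I pressed the three keys, set the gauge on the rib leaning about 0.205 rad, and handed the job in at about 39 s of the 64 s allowed. The arm was still holding the gauge lightly on the rib.

- **Keys:** I pressed small, then middle, then large. All three stopped hard at z = 0.047 m. On the small key, contact was at 0.053 m, which gives the full 6 mm. I pressed the small key twice before moving on, the second time to record the force curve and confirm it had reached the bottom.
- **Index reading:** I gripped the gauge and held it up to the scene camera. The index tab read about −0.205 rad. A trial lean of +0.205 rad there put the pointer in line with the middle of the tab.
- **On the rib:** I set the foot down flat, gently, then rocked it to +0.205 rad. Contact was briefly lost partway through the rock, so I pressed down again along the gauge's own axis.

**Last checks**
- **Pointer:** it had settled mid-tab in the final picture.
- **Foot position:** it looked centred on the rib to about 1 mm. The two cameras disagree by about 1–2 mm on absolute position.
- **Press force:** it was steady at about 6.7 N, a little above the 4–5 N I was aiming for.
- **Dish, marker and timer:** they appeared unmoved in the top view taken shortly before hand-in.

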